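# Prop the guard and unload the drilling bed

## Task

Unload the finished file handle from the guarded drilling bed: raise the guard flap, swing its prop stay up to its stop before the soft-close hinge lets the flap sink, and let the flap settle in the stay's fork. Then take the handle out by its free near end, lay it down on the bench and let go, take it again by its middle and lay it fully home in the wooden cradle. Leave the guard standing on its stay, and leave the glue bottle, the spare handle and the nail block where they are.

Things in the scene. Friction and masses are not known exactly. Their poses are not given: they have to be found in the camera images.
- drill_bed: Grey steel drilling bed, fixed: base plate 195 x 150 x 12 mm, two thin side cheeks 130 mm apart and 72 mm high, open at the front. Origin under it, 100 mm in front of the hinge line, on its middle line. x points to its back (away from the robot), y left, z up.
- guard_hinge (a point): Middle of the guard's hinge line at the back of the bed, 75 mm above the bench. Axes as the bed's (x to the back, y left along the hinge, z up); it does not turn with the guard.
- guard (a joint): Guard flap (steel sheet, 155 x 140 mm, 0.3 kg): 0 rad shut (level), grows as its front rises, stop 1.46. Soft-close damper: lifting at 0.4 rad/s takes about 9 N at the bar; let go, it sinks by itself at about 0.1*cos(angle) rad/s (1.40 to 1.15 in about 9 s). Rests on the set stay at about 1.05. Raise it above 1.15 before swinging the stay: its side lug is then clear of the fork.
- guard_bar (a point): Middle of the guard's pull bar: round steel, 12 mm thick, 100 mm long, parallel to the hinge and 200 mm from it, 45 mm in front of the flap's edge (39 mm free between). 75 mm above the bench when shut. Axes turn with the guard: x from bar to hinge, y along the bar.
- stay_pivot (a point): Pivot of the prop stay, outside the left (+y) cheek near the bed's front, 30 mm above the bench. Axes as the bed's. The stay swings in the upright plane through this point along x.
- stay (a joint): Prop stay, a flat steel bar 196 mm long from pivot to the V fork (35 mm wide) at its tip: 0 rad lying back along the bed's left side, 0.244 rad above level; grows as the tip rises; stop at 0.67 (set). Stiff pivot: stays where left, about 2 N at the peg. Set, its fork catches the 10 mm lug that sticks out of the guard's left edge 125 mm from the hinge as the guard sinks.
- stay_peg (a point): Grip point on the stay's round peg: 12 mm thick, sticks out 60 mm to the left (+y) of the stay, 120 mm from the pivot; this point is 36 mm out from the stay. About 59 mm above the bench when the stay lies, 124 mm when set. y axis along the peg.
- handle_mid (a point): Centre (half-way up) of the wooden file handle, 30 mm thick, 135 mm long, about 50 to 100 g, does not roll; y along its length. At first under the guard along the bed's x, centre 41 mm up: rear 90 mm between wooden jaws as high as itself (no room for fingers), near 40 mm free, its centre 29 mm above the base plate. The propped flap overhangs it: lean the grip back to the robot.
- turned_handle: The same file handle; origin at the middle of its underside. Lying on the bench its centre is 15 mm up.
- cradle: Fixed wooden cradle, 166 x 70 mm on a 6 mm base; origin under its centre, x its length, z up. At each end a saddle 40 mm long, 37 mm wide inside, cheeks 40 mm high, and an end wall 36 mm high (149 mm between the end walls). The 69 mm between the saddles is open for fingers.
- cradle_seat (a point): Where the handle's centre belongs in the cradle: above the cradle's middle, 31 mm above the bench. The handle lies along this point's x axis, either way round.
- glue_bottle: Bystander: white glue bottle with red tip, 29 mm wide, 110 mm tall, standing; origin under its centre.
- spare_handle: Bystander: another, darker and thinner wooden file handle (25 x 140 mm), lying on the open bench to the right of the bed; origin under its centre.
- nail_block: Bystander: small wooden block with two nails standing in it, 30 x 55 x 38 mm; origin under its centre.

How it is judged (in metres and radians):
On the way, in this order (a step that is already met when the one before it is completed fails the run):
1. the guard flap is raised well clear of the stay (above 1.15 rad) (value of joint guard above 1.15 rad), for 0.1 s.
2. the stay is up (above 0.58 rad), the guard rests on it (0.98 to 1.12 rad, still) (value of joint guard between 0.98 and 1.12 rad and value of joint stay above 0.58 rad and velocity of joint guard between -0.01 and 0.01 rad/s), for 0.3 s.
3. the handle lies on the open bench, released (centre below 25 mm, more than 100 mm from its place in the cradle, fingers touching nothing), guard still propped (height (world z) of handle_mid below 0.025 m and horizontal distance between handle_mid and cradle_seat above 0.1 m and contact force between the fingers and anything else below 0.1 N and value of joint guard above 0.98 rad), for 0.2 s.
At the end, for the whole second after the job is handed in: the handle lies in both saddles of the cradle, its centre within 11 mm along, 8 mm across and 6 mm in height of the seat point and its length within 0.12 rad of the cradle's, at rest; the guard still stands on the raised stay (guard 0.98 to 1.12 rad, stay above 0.58 rad), still (all of step 2 and x of handle_mid in the frame of cradle_seat between -0.011 and 0.011 m and y of handle_mid in the frame of cradle_seat between -0.008 and 0.008 m and z of handle_mid in the frame of cradle_seat between -0.006 and 0.006 m and angle between the y axis of handle_mid and the x axis of cradle_seat, either way round below 0.12 rad and linear speed of turned_handle below 0.02 m/s); the robot touches nothing.
It fails at once if the glue bottle is moved more than 30 mm (distance of glue_bottle from where it was at the start of the episode above 0.03 m).
It fails at once if the spare handle is moved more than 30 mm (distance of spare_handle from where it was at the start of the episode above 0.03 m).
It fails at once if the nail block is moved more than 30 mm (distance of nail_block from where it was at the start of the episode above 0.03 m).
It also fails if it takes over 72 s, if anything falls off the work surface, if the arm or the gripper's body presses on something with over 40 N, if the wrist force passes 120 N, or if a joint passes its speed limit or range.

## Robot

A 6-joint arm with a two-finger parallel gripper is mounted at the origin on a cart in front of the work surface, level with it; the furniture and walls round the work are solid. World frame = base frame: x ahead of the robot, y to its left, z up, the work surface at z = 0. Lengths are in m, angles in degrees, forces in N, time in s.
With the tool pointing down it reaches from about 0.35 to 1 m from the base axis. Payload 7.1 kg.
Tool frame: the origin (TCP) lies between the finger pads; the fingertips stand 22 mm ahead of it and the grasp point (between the pads) lies 3 mm ahead of it (nose_length is the distance from the TCP to the fingertips, in m); z points along the fingers, y is the line along which they close (so a half turn about z gives the same grasp; the last joint's range is limited). The gripper opens to 85 mm and grips with 20 to 120 N. Pads are 22 mm wide; open, the fingers measure 114 mm over their backs; the gripper's body (76 mm by 85 mm) begins 54 mm behind the grasp point. The pads swing forward as they close: fully open they stand 13 mm farther back than shut.
Start: joints at [-71.677, 24.242, 93.386, -0, 62.372, -1.089], TCP at [0.208, -0.589, 0.253] pointing down, gripper open.
Joint ranges: [-172.04, 172.04], [-51.8, 120.97], [4.93, 147.93], [-75.15, 255.16], [6.16, 154.13], [-145.62, 145.62]. Speed limits (degrees/s): [136.94, 136.94, 172.46, 180, 180, 180].

## Interface

Orientations are given as a 3x3 rotation matrix whose columns are the frame's x, y, z axes.
In Python, from station import get_state, get_image, get_calibration, hand_in, look_for, masks_of, pinpoint, nose_length gives the robot as it stands. The module is installed in compiled form; this text tells all that it offers.
- The arm moves only by the shell command python3 -m creep 'ROWS' [FORCE]. ROWS is JSON, a list of rows, each an object with "dp": the shift along the tool's x, y, z in mm, a list of three; "yaw": the turn about the tool's z in units of 6 degrees (1.0 is 6 degrees); "grip": the closure, from -1 (fully open) to 1 (shut). A call has 1 to 12 rows; each row is the pose to reach, as a shift and turn from the pose commanded when the call began, along the tool's axes at that moment; what a row does not reach only later rows make up. A row lasts 1/10 s, in which the tool goes at most 50 mm and 8.59 degrees, less where a joint would pass 70% of its speed; a pose out of reach is approached as far as the arm can. A call with a gripper value outside its range is refused whole. The fingers move at their own pace and stop on an object; FORCE is the grip in N (left out, the last holds). Time passes only in rows, so rows that repeat a pose let the fingers close. It gives the time, the measured TCP pose, the force, the opening and the grip force at its end, in the units of the state.
- get_state(): the state, without advancing time (a new reading comes with each control period).
- get_image(name): name is "scene" or "top"; returns the picture (480x640x3 uint8, red, green, blue); there is no depth.
- get_calibration(name): a dict with "fov_y" (degrees; the focal length in pixels is half the picture's height over the tangent of half this angle, whatever the lens; pixels are square), "cx", "cy" (the principal point, pixels), "rvec" (rotation vector, rad) and "tvec" (3), from world to camera coordinates, as OpenCV has them. Camera axes: x right, y down, z forward; pixel columns grow to the right and rows downward; lengths in m; the calibration is good to about 2 mm. A picture is of the moment at which its call begins. get_calibration takes no time and is no camera call.
- hand_in(): hands the job in; it is judged then, once.
Trained networks look in the newest picture that a camera, given by its name, has taken for a name from the list of things; names that differ only in an ending like _2 or _b are one class to them, and where a whole thing is asked for, a point or a joint stands for the part that bears it (a point fixed in the world has none). Each returns a list of dicts, best first, with "p" (0 to 1); they miss things now and then, are a little off and sometimes report something else, mostly with a low value. They report only what shows in the picture. A call takes as long as a camera call.
- look_for(thing, camera): "xyz" ([x, y, z] in m, in world coordinates, good to about 4 mm: the middle of the surface that is visible of it).
- masks_of(thing, camera): "mask" (480x640 bool, what is visible of it).
- pinpoint(thing, camera): "xyz" ([x, y, z] in m, in world coordinates, good to about 4 mm: a listed point, or the origin of a listed thing).
The state is a dict: "t": time; "joint_positions": joint angles; "joint_velocities": joint speeds; "joint_efforts": joint torques, N m; "tool_pos": TCP position; "tool_rot": TCP orientation; "ft_force": force on the tool from outside, world axes, zero at the start; "wrist_torque": the same for the moment, N m; "opening": finger opening in m; "finger_force": force on a finger pad.
Only numpy, scipy, OpenCV 4.12 (cv2) and the standard library are available. Lean on these libraries where they do the work, as an engineer would, in place of code of your own. Each camera call takes 0.05 s, during which the arm holds its last target. There are 200 camera calls.

## Working session

There is one attempt and no reset: what is moved stays moved. The work goes in short steps, Python scripts to look and compute and a shell command to move; the robot and the scene stay as the last step left them, time stands still between calls to the robot, and variables do not carry over. Pictures are saved under pics/ and viewed, at most 10 in all, crops included, and the job is handed in when it is done.

```bash
mkdir -p pics; cat > h.py <<'E'
import numpy as np,cv2
from station import *
np.set_printoptions(precision=4,suppress=True)
def pic(cam,name):
    im=get_image(cam); cv2.imwrite('pics/'+name,im[:,:,::-1]); return im
def rel(p):  # world point -> tool axes mm from TCP
    s=get_state(); return np.array(s['tool_rot']).T@(np.array(p)-s['tool_pos'])*1000
E
python3 - <<'E'
from h import *
s=get_state();print(s['t'],s['tool_pos'],np.array(s['tool_rot']),s['opening'],nose_length)
for c in('scene','top'):
    pic(c,c+'0.png')
    for n in ['drill_bed','guard_hinge','guard_bar','stay_pivot','stay_peg','handle_mid','cradle','cradle_seat','glue_bottle','spare_handle','nail_block']:
        r=pinpoint(n,c); print(c,n,[(np.round(q['xyz'],4).tolist(),round(q['p'],2)) for q in r[:2]])
E
```

```text
0.0 [ 0.2076 -0.589   0.2525] [[ 0.9432  0.3323 -0.0005]
 [ 0.3323 -0.9432  0.0015]
 [ 0.     -0.0016 -1.    ]] 0.08539850750538734 0.022
scene drill_bed [([0.56, -0.3337, -0.0033], 0.7), ([0.4584, -0.5919, -0.0008], 0.7)]
scene guard_hinge [([0.6392, -0.3815, 0.0733], 0.82)]
scene guard_bar [([0.4764, -0.275, 0.0732], 0.83)]
scene stay_pivot [([0.5297, -0.2126, 0.0324], 0.86), ([0.5465, -0.538, -0.0002], 0.16)]
scene stay_peg []
scene handle_mid [([0.6429, -0.3819, 0.0724], 0.34), ([0.5608, -0.333, -0.0012], 0.19)]
scene cradle [([0.4355, -0.1111, 0.0027], 0.95)]
scene cradle_seat [([0.4365, -0.1096, 0.0292], 0.68)]
scene glue_bottle [([0.5467, -0.5379, 0.0005], 0.59), ([0.3739, -0.5153, -0.0005], 0.58)]
scene spare_handle [([0.4586, -0.5908, -0.0005], 0.72)]
scene nail_block [([0.5454, -0.5412, -0.0016], 0.74)]
top drill_bed [([0.5627, -0.3297, -0.0007], 0.93)]
top guard_hinge [([0.6472, -0.3826, 0.0739], 0.81)]
top guard_bar [([0.4763, -0.2773, 0.0799], 0.95)]
top stay_pivot [([0.5303, -0.212, 0.0324], 0.67)]
top stay_peg [([0.6522, -0.2431, 0.0633], 0.96)]
top handle_mid []
top cradle [([0.4393, -0.1124, -0.0005], 0.79)]
top cradle_seat [([0.4416, -0.1113, 0.0313], 0.88)]
top glue_bottle [([0.3708, -0.5171, -0.0032], 0.55)]
top spare_handle [([0.4628, -0.5926, -0.0019], 0.83)]
top nail_block []
```

View pics/scene0.png

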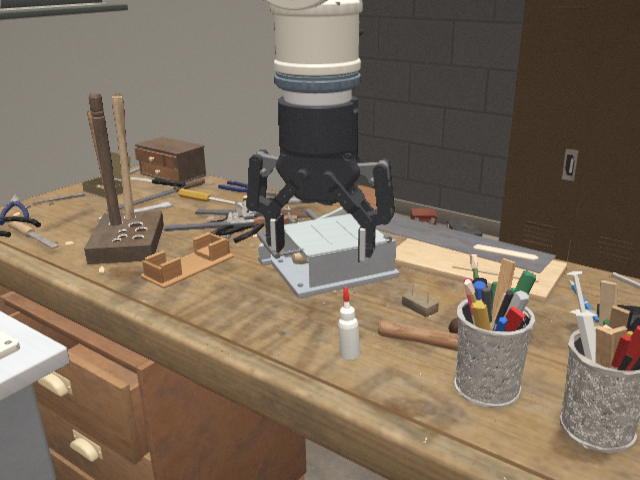

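View pics/top0.png

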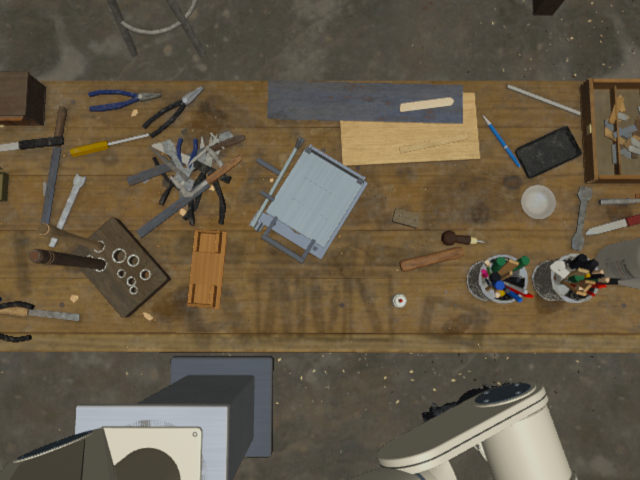

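The pictures agree with the networks: the bed is at top px (310,205) turned about -32°, and the stay peg is at (265,163) on its left. The cradle is at (207,270), and the bench is open in front of the bed. I'll move above the bar now.

```bash
python3 -m creep '[{"dp":[180,-103,0],"yaw":-3,"grip":0.15},{"dp":[357,-206,40],"yaw":-6.4,"grip":0.15},{"dp":[357,-206,40],"yaw":-6.4,"grip":0.15},{"dp":[357,-206,40],"yaw":-6.4,"grip":0.15},{"dp":[357,-206,40],"yaw":-6.4,"grip":0.15},{"dp":[357,-206,60],"yaw":-6.4,"grip":0.15},{"dp":[357,-206,80],"yaw":-6.4,"grip":0.15},{"dp":[357,-206,80],"yaw":-6.4,"grip":0.15},{"dp":[357,-206,80],"yaw":-6.4,"grip":0.15},{"dp":[357,-206,80],"yaw":-6.4,"grip":0.15},{"dp":[357,-206,80],"yaw":-6.4,"grip":0.15},{"dp":[357,-206,80],"yaw":-6.4,"grip":0.15}]' 30
python3 - <<'E'
from h import *
s=get_state();print(s['t'],s['tool_pos'],np.array(s['tool_rot']),s['opening'])
pic('scene','scene1.png')
for n in ['guard_bar','handle_mid','guard_hinge']:
    r=pinpoint(n,'scene'); print(n,[(np.round(q['xyz'],4).tolist(),round(q['p'],2),rel(q['xyz'])) for q in r[:2]])
E
```

```text
t: 2.4
tool_pos: [0.4757, -0.2774, 0.1738]
tool_rot: [[0.533, 0.846, 0.001], [0.846, -0.533, -0.001], [-0.0, 0.001, -1.0]]
ft_force: [0.2, -0.3, -0.1]
opening: 0.0367
finger_force: 0.0
2.4 [ 0.4757 -0.2774  0.1738] [[ 0.5334  0.8459  0.0005]
 [ 0.8459 -0.5334 -0.0006]
 [-0.0002  0.0008 -1.    ]] 0.03674232742626687
guard_bar [([0.4751, -0.2767, 0.0742], 0.67, array([ 0.5538, -1.0471, 99.7398]))]
handle_mid []
guard_hinge [([0.4374, -0.1099, 0.0303], 0.24, array([ 121.2939, -121.9311,  143.4341]))]
```

```bash
python3 -m creep '[{"dp":[0,0,40],"yaw":0,"grip":0.15},{"dp":[0,0,75],"yaw":0,"grip":0.15},{"dp":[0,0,92],"yaw":0,"grip":0.15},{"dp":[0,0,92],"yaw":0,"grip":0.15},{"dp":[0,0,92],"yaw":0,"grip":1},{"dp":[0,0,92],"yaw":0,"grip":1},{"dp":[0,0,92],"yaw":0,"grip":1},{"dp":[0,0,92],"yaw":0,"grip":1}]' 40
```

```text
t: 3.4
tool_pos: [0.4762, -0.2769, 0.0825]
tool_rot: [[0.532, 0.846, 0.001], [0.846, -0.532, -0.001], [-0.0, 0.001, -1.0]]
ft_force: [-3.7, -1.8, 5.8]
opening: 0.0105
finger_force: 39.5
```

```bash
python3 -m creep '[{"dp":[0,0,-10],"yaw":0,"grip":1},{"dp":[0,1,-20],"yaw":0,"grip":1},{"dp":[0,2,-30],"yaw":0,"grip":1},{"dp":[0,4,-40],"yaw":0,"grip":1},{"dp":[0,6,-49.5],"yaw":0,"grip":1},{"dp":[0,9,-59],"yaw":0,"grip":1},{"dp":[0,12,-68.5],"yaw":0,"grip":1},{"dp":[0,16,-78],"yaw":0,"grip":1},{"dp":[0,20,-87],"yaw":0,"grip":1},{"dp":[0,24.5,-96],"yaw":0,"grip":1},{"dp":[0,29.5,-104.5],"yaw":0,"grip":1},{"dp":[0,35,-113],"yaw":0,"grip":1}]' 50
```

```text
t: 4.6
tool_pos: [0.5036, -0.2936, 0.1942]
tool_rot: [[0.533, 0.846, -0.005], [0.846, -0.533, 0.004], [0.0, -0.007, -1.0]]
ft_force: [-7.4, 3.0, -8.6]
opening: 0.0096
finger_force: 48.6
```

```bash
python3 -m creep '[{"dp":[0,6,-8],"yaw":0,"grip":1},{"dp":[0,12,-16],"yaw":0,"grip":1},{"dp":[0,18.5,-23.5],"yaw":0,"grip":1},{"dp":[0,25.5,-30.5],"yaw":0,"grip":1},{"dp":[0,33,-37.5],"yaw":0,"grip":1},{"dp":[0,40.5,-44],"yaw":0,"grip":1},{"dp":[0,48.5,-50],"yaw":0,"grip":1},{"dp":[0,57,-55.5],"yaw":0,"grip":1},{"dp":[0,65.5,-60.5],"yaw":0,"grip":1},{"dp":[0,74.5,-65.5],"yaw":0,"grip":1},{"dp":[0,83.5,-69.5],"yaw":0,"grip":1},{"dp":[0,92.5,-73.5],"yaw":0,"grip":1}]'
```

```text
t: 5.8
tool_pos: [0.5824, -0.342, 0.2728]
tool_rot: [[0.532, 0.846, -0.003], [0.846, -0.532, 0.004], [0.002, -0.005, -1.0]]
ft_force: [-17.4, 12.2, 20.5]
opening: 0.0098
finger_force: 50.5
```

```bash
python3 -m creep '[{"dp":[0,9.5,-3.5],"yaw":0,"grip":1},{"dp":[0,19,-6.5],"yaw":0,"grip":1},{"dp":[0,28.5,-9],"yaw":0,"grip":1},{"dp":[0,38.5,-11],"yaw":0,"grip":1},{"dp":[0,41,-11.5],"yaw":0,"grip":1},{"dp":[0,41,-11.5],"yaw":0,"grip":1}]'
```

```text
t: 6.4
tool_pos: [0.621, -0.3656, 0.284]
tool_rot: [[0.532, 0.847, 0.006], [0.847, -0.532, -0.001], [0.003, 0.005, -1.0]]
ft_force: [-0.7, 5.4, 9.2]
opening: 0.0099
finger_force: 51.3
```

```bash
python3 -m creep '[{"dp":[0,0,0],"yaw":0,"grip":0},{"dp":[0,0,0],"yaw":0,"grip":0},{"dp":[0,0,-25],"yaw":0,"grip":0},{"dp":[0,0,-48],"yaw":0,"grip":0},{"dp":[45,-14,-48],"yaw":0,"grip":0},{"dp":[90,-28,-48],"yaw":0,"grip":0},{"dp":[126,-40,-48],"yaw":0,"grip":0},{"dp":[126,-40,-10],"yaw":0,"grip":0},{"dp":[126,-40,40],"yaw":0,"grip":0},{"dp":[126,-40,90],"yaw":0,"grip":0},{"dp":[126,-40,140],"yaw":0,"grip":0},{"dp":[126,-40,140],"yaw":0,"grip":0}]'
python3 - <<'E'
from h import *
pic('top','top1.png')
pic('scene','scene2.png')
for c in ('top','scene'):
  for n in ['stay_peg','guard_bar']:
    r=pinpoint(n,c); print(n,[(np.round(q['xyz'],4).tolist(),round(q['p'],2),rel(q['xyz'])) for q in r[:2]])
E
```

```text
t: 7.6
tool_pos: [0.6475, -0.2366, 0.1321]
tool_rot: [[0.533, 0.846, -0.012], [0.846, -0.533, 0.005], [-0.002, -0.013, -1.0]]
ft_force: [-1.2, 0.4, -0.1]
opening: 0.0424
finger_force: 0.0
stay_peg [([0.652, -0.2419, 0.0612], 0.57, array([-3.3216, -0.0187, 80.694 ])), ([0.4416, -0.1093, 0.0277], 0.41, array([  -3.2599, -248.8281,  113.3592]))]
guard_bar [([0.6235, -0.365, 0.276], 0.68, array([-122.539 ,   41.8674, -132.9821]))]
stay_peg [([0.6519, -0.2452, 0.0639], 0.61, array([-6.293 ,  0.8647, 79.2998]))]
guard_bar [([0.6165, -0.3638, 0.2706], 0.95, array([-125.221 ,   35.5226, -127.4771]))]
```

```bash
python3 -m creep '[{"dp":[0,0,45],"yaw":0,"grip":0},{"dp":[0,0,78],"yaw":0,"grip":0},{"dp":[0,0,78],"yaw":0,"grip":0},{"dp":[0,0,78],"yaw":0,"grip":0},{"dp":[0,0,78],"yaw":0,"grip":1},{"dp":[0,0,78],"yaw":0,"grip":1},{"dp":[0,0,78],"yaw":0,"grip":1},{"dp":[0,0,78],"yaw":0,"grip":1},{"dp":[0,0,78],"yaw":0,"grip":1}]' 40
```

```text
t: 8.8
tool_pos: [0.6527, -0.2385, 0.0622]
tool_rot: [[0.533, 0.846, 0.002], [0.846, -0.533, -0.001], [0.001, 0.002, -1.0]]
ft_force: [1.6, 1.1, 1.0]
opening: 0.0107
finger_force: 39.1
```

```bash
python3 -m creep '[{"dp":[0,-2,-7],"yaw":0,"grip":1},{"dp":[0,-4.5,-13.5],"yaw":0,"grip":1},{"dp":[0,-7,-20.5],"yaw":0,"grip":1},{"dp":[0,-10,-27],"yaw":0,"grip":1},{"dp":[0,-14,-33],"yaw":0,"grip":1},{"dp":[0,-17.5,-39],"yaw":0,"grip":1},{"dp":[0,-22,-45],"yaw":0,"grip":1},{"dp":[0,-26.5,-50.5],"yaw":0,"grip":1},{"dp":[0,-31.5,-55.5],"yaw":0,"grip":1},{"dp":[0,-36.5,-60.5],"yaw":0,"grip":1},{"dp":[0,-42,-65.5],"yaw":0,"grip":1},{"dp":[0,-44.5,-67],"yaw":0,"grip":1}]'
python3 -m creep '[{"dp":[0,-1,-0.5],"yaw":0,"grip":1},{"dp":[0,-1,-0.5],"yaw":0,"grip":1}]'
```

```text
t: 10.0
tool_pos: [0.6158, -0.2159, 0.1294]
tool_rot: [[0.533, 0.846, 0.006], [0.846, -0.532, -0.003], [0.0, 0.006, -1.0]]
ft_force: [17.7, -11.3, -18.3]
opening: 0.0107
finger_force: 38.8
t: 10.2
tool_pos: [0.6159, -0.216, 0.1293]
tool_rot: [[0.533, 0.846, 0.007], [0.846, -0.533, -0.004], [0.0, 0.008, -1.0]]
ft_force: [15.2, -9.1, -11.6]
opening: 0.0104
finger_force: 39.4
```

```bash
python3 -m creep '[{"dp":[0,0,0],"yaw":0,"grip":0},{"dp":[0,0,0],"yaw":0,"grip":0},{"dp":[0,0,0],"yaw":0,"grip":0},{"dp":[25,0,0],"yaw":0,"grip":0},{"dp":[30,0,-40],"yaw":0,"grip":0},{"dp":[30,0,-80],"yaw":0,"grip":0},{"dp":[30,-45,-100],"yaw":0,"grip":-1},{"dp":[20,-90,-100],"yaw":0,"grip":-1},{"dp":[0,-130,-100],"yaw":0,"grip":-1},{"dp":[0,-150,-100],"yaw":0,"grip":-1},{"dp":[0,-150,-100],"yaw":0,"grip":-1}]'
python3 - <<'E'
from h import *
pic('scene','scene3.png')
s=get_state();print(s['t'],s['tool_pos'])
for c in ('scene',):
  for n in ['stay_peg','guard_bar','handle_mid','turned_handle','drill_bed']:
    r=pinpoint(n,c); print(n,[(np.round(q['xyz'],4).tolist(),round(q['p'],2),rel(q['xyz'])) for q in r[:2]])
r=look_for('turned_handle','scene');print([(q['xyz'],q['p']) for q in r])
E
```

```text
t: 11.3
tool_pos: [0.483, -0.1329, 0.2288]
tool_rot: [[0.533, 0.846, -0.003], [0.846, -0.533, 0.001], [-0.001, -0.003, -1.0]]
ft_force: [0.4, -0.2, 0.0]
opening: 0.0855
finger_force: 0.0
11.35 [ 0.4854 -0.1337  0.2292]
stay_peg [([0.6173, -0.2231, 0.1269], 0.62, array([ -5.698 , 157.7546, 102.6108]))]
guard_bar [([0.608, -0.358, 0.2692], 0.66, array([-124.946 ,  221.1745,  -39.6819]))]
handle_mid [([0.5708, -0.3373, 0.0422], 0.69, array([-127.2833,  178.1592,  187.1005])), ([0.5442, -0.5386, -0.003], 0.53, array([-311.8308,  262.817 ,  232.3505]))]
turned_handle [([0.4389, -0.1093, 0.0017], 0.64, array([ -4.5688, -54.814 , 227.187 ])), ([0.571, -0.3359, 0.0204], 0.56, array([-125.9732,  177.703 ,  208.6275]))]
drill_bed []
[([0.536, -0.3213, 0.051], 0.82)]
```

View pics/scene3.png

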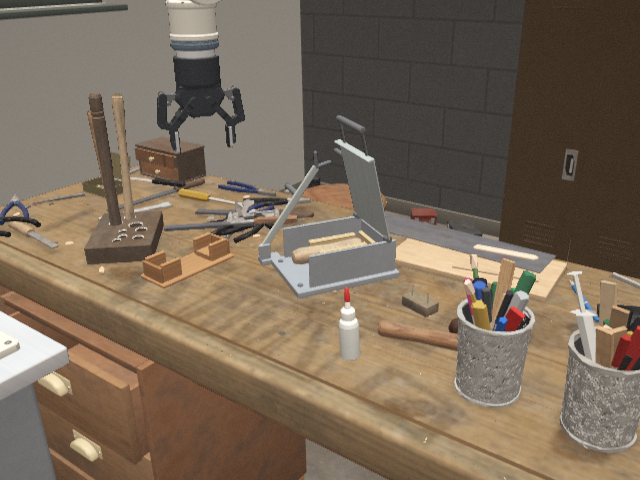

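```bash
python3 -m creep '[{"dp":[-30,0,0],"yaw":1.4,"grip":-0.4},{"dp":[-70,20,20],"yaw":2.8,"grip":-0.4},{"dp":[-110,40,50],"yaw":4.2,"grip":-0.4},{"dp":[-126,40,80],"yaw":5.6,"grip":-0.4},{"dp":[-126,40,100],"yaw":7,"grip":-0.4},{"dp":[-126,40,100],"yaw":8.4,"grip":-0.4},{"dp":[-126,40,100],"yaw":9.8,"grip":-0.4},{"dp":[-126,40,100],"yaw":11.2,"grip":-0.4},{"dp":[-126,40,100],"yaw":12.6,"grip":-0.4},{"dp":[-126,40,100],"yaw":14,"grip":-0.4},{"dp":[-126,40,100],"yaw":15,"grip":-0.4},{"dp":[-126,40,100],"yaw":15,"grip":-0.4}]'
python3 - <<'E'
from h import *
s=get_state();print(s['t'],s['joint_positions'])
im=pic('scene','scene4.png')
for n in ['stay_peg','guard_bar','handle_mid']:
    r=pinpoint(n,'scene'); print(n,[(np.round(q['xyz'],4).tolist(),round(q['p'],2),rel(q['xyz'])) for q in r[:2]])
# cradle axis from top view: edge of mask at base
get_image('top')
m=masks_of('cradle','top')[0]['mask'].astype(np.uint8)
c=get_calibration('top');R=cv2.Rodrigues(np.array(c['rvec']))[0];t=np.array(c['tvec']).ravel();f=240/np.tan(np.radians(c['fov_y'])/2)
P=cv2.findNonZero(m);bx=cv2.boxPoints(cv2.minAreaRect(P))
for u,v in bx:
    d=R.T@np.array([(u-c['cx'])/f,(v-c['cy'])/f,1]);o=-R.T@t;k=(0.02-o[2])/d[2];print((u,v),o+k*d)
for n in ['cradle_seat','cradle']: print(n,[(q['xyz'],q['p']) for q in pinpoint(n,'top')[:2]])
E
```

```text
t: 12.85
tool_pos: [0.4535, -0.2624, 0.1284]
tool_rot: [[0.846, -0.533, -0.0], [-0.533, -0.846, 0.0], [-0.0, -0.0, -1.0]]
ft_force: [0.7, -0.5, -1.0]
opening: 0.0595
finger_force: 0.0
12.85 [-31.3569  26.5461 110.705    0.0012  42.7643  90.8844]
stay_peg [([0.618, -0.2246, 0.1219], 0.88, array([ 119.5718, -119.2651,    6.6386]))]
guard_bar [([0.6026, -0.3555, 0.2678], 0.75, array([ 175.9978,   -0.1498, -139.2433]))]
handle_mid [([0.5692, -0.3386, 0.0419], 0.78, array([138.8314,   3.1567,  86.7359]))]
(np.float32(206.06041), np.float32(265.3423)) [ 0.4419 -0.1122  0.02  ]
(np.float32(213.81209), np.float32(254.26843)) [ 0.4655 -0.1281  0.02  ]
(np.float32(227.90605), np.float32(264.13422)) [ 0.4445 -0.1585  0.02  ]
(np.float32(220.15437), np.float32(275.20807)) [ 0.4211 -0.1425  0.02  ]
cradle_seat [([0.4442, -0.109, 0.0315], 0.8), ([0.3723, -0.5199, -0.0008], 0.2)]
cradle [([0.4389, -0.1109, 0.0018], 0.59)]
```

```bash
python3 -m creep '[{"dp":[0,2,40],"yaw":0,"grip":-0.4},{"dp":[0,2,84],"yaw":0,"grip":-0.4},{"dp":[0,2,84],"yaw":0,"grip":-0.4},{"dp":[0,2,84],"yaw":0,"grip":-0.4},{"dp":[0,2,84],"yaw":0,"grip":-0.4},{"dp":[0,2,84],"yaw":0,"grip":-0.4},{"dp":[0,2,84],"yaw":0,"grip":-0.4},{"dp":[0,2,84],"yaw":0,"grip":-0.4},{"dp":[0,2,84],"yaw":0,"grip":-0.4},{"dp":[0,2,84],"yaw":0,"grip":-0.4},{"dp":[0,2,84],"yaw":0,"grip":-0.4},{"dp":[0,2,84],"yaw":0,"grip":-0.4}]'
for i in 1 2 3; do python3 -m creep '[{"dp":[0,0,0],"yaw":0,"grip":-0.4},{"dp":[0,0,0],"yaw":0,"grip":-0.4},{"dp":[0,0,0],"yaw":0,"grip":-0.4},{"dp":[0,0,0],"yaw":0,"grip":-0.4},{"dp":[0,0,0],"yaw":0,"grip":-0.4},{"dp":[0,0,0],"yaw":0,"grip":-0.4},{"dp":[0,0,0],"yaw":0,"grip":-0.4},{"dp":[0,0,0],"yaw":0,"grip":-0.4},{"dp":[0,0,0],"yaw":0,"grip":-0.4},{"dp":[0,0,0],"yaw":0,"grip":-0.4},{"dp":[0,0,0],"yaw":0,"grip":-0.4},{"dp":[0,0,0],"yaw":0,"grip":-0.4}]'>/dev/null; done
python3 - <<'E'
from h import *
s=get_state();print(s['t'],s['tool_pos'])
im=pic('scene','scene5.png')
cv2.imwrite('pics/c5.png',cv2.resize(im[60:320,200:460,::-1],(600,600)))
for i in range(2):
    r=pinpoint('guard_bar','scene'); p=np.array(r[0]['xyz']);print(p,rel(p),np.arcsin((p[2]-.075)/.2))
    get_image('scene')
E
```

```text
t: 14.45
tool_pos: [0.452, -0.2638, 0.0448]
tool_rot: [[0.846, -0.533, -0.0], [-0.533, -0.846, 0.0], [-0.0, -0.0, -1.0]]
ft_force: [0.2, 0.3, 0.6]
opening: 0.0599
finger_force: 0.0
18.05 [ 0.452  -0.2638  0.0448]
[ 0.5786 -0.3443  0.2596] [ 149.9768    0.6951 -214.7749] 1.175805255070777
[ 0.5799 -0.344   0.2574] [ 150.9242   -0.2327 -212.5825] 1.148133721990592
```

View pics/c5.png

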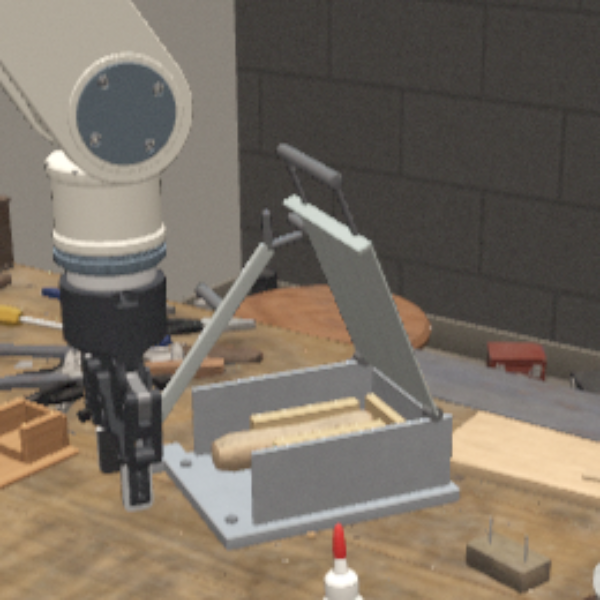

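The lug is just above the fork (crop px 290,235), so the guard is about to settle. The wrist cylinder would be within millimetres of the propped bar at the handle, so I'll grip only its tip, pull it partway out, then regrip.

```bash
for i in 1 2 3; do python3 -m creep '[{"dp":[0,0,0],"yaw":0,"grip":-0.4},{"dp":[0,0,0],"yaw":0,"grip":-0.4},{"dp":[0,0,0],"yaw":0,"grip":-0.4},{"dp":[0,0,0],"yaw":0,"grip":-0.4},{"dp":[0,0,0],"yaw":0,"grip":-0.4},{"dp":[0,0,0],"yaw":0,"grip":-0.4},{"dp":[0,0,0],"yaw":0,"grip":-0.4},{"dp":[0,0,0],"yaw":0,"grip":-0.4},{"dp":[0,0,0],"yaw":0,"grip":-0.4},{"dp":[0,0,0],"yaw":0,"grip":-0.4},{"dp":[0,0,0],"yaw":0,"grip":-0.4},{"dp":[0,0,0],"yaw":0,"grip":-0.4}]'>/dev/null; done
python3 - <<'E'
from h import *
s=get_state();print(s['t'],s['tool_pos'])
c=get_calibration('scene');R=cv2.Rodrigues(np.array(c['rvec']))[0];t=np.array(c['tvec']).ravel();f=240/np.tan(np.radians(c['fov_y'])/2)
d=R.T@np.array([(292.3-c['cx'])/f,(257-c['cy'])/f,1]);o=-R.T@t
for z in(.041,):k=(z-o[2])/d[2];p=o+k*d;print('near end',p,rel(p))
im=get_image('scene')
r=pinpoint('guard_bar','scene'); p=np.array(r[0]['xyz']);print(p,rel(p),np.arcsin((p[2]-.075)/.2))
# cradle orientation from first top picture (colour)
im=cv2.imread('pics/top0.png')[225:315,182:234]
hsv=cv2.cvtColor(im,cv2.COLOR_BGR2HSV);print(hsv[45,26],hsv[3,3],hsv[85,3])
cv2.imwrite('pics/crad.png',cv2.resize(im,None,fx=6,fy=6,interpolation=cv2.INTER_CUBIC))
E
```

```text
21.9 [ 0.4521 -0.2638  0.0449]
near end [ 0.5126 -0.3026  0.041 ] [71.8996  0.5694  3.8585]
[ 0.5668 -0.3335  0.2509] [ 134.2407   -2.1335 -206.0788] 1.0748105349211077
[ 16 159 148] [ 18 132 118] [ 17 113  79]
```

View pics/crad.png

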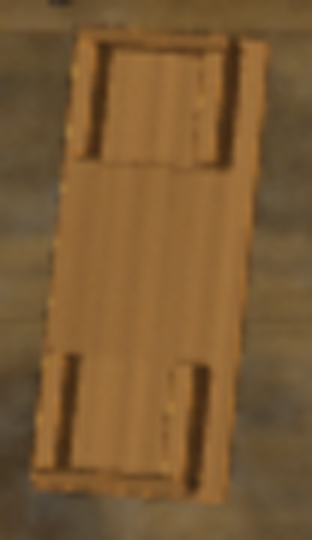

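```bash
python3 -m creep '[{"dp":[30,0,0],"yaw":0,"grip":-0.4},{"dp":[55,0,2],"yaw":0,"grip":-0.4},{"dp":[68,0,2],"yaw":0,"grip":-0.4},{"dp":[76,0,2],"yaw":0,"grip":-0.4},{"dp":[76,0,2],"yaw":0,"grip":-0.4},{"dp":[76,0,2],"yaw":0,"grip":-0.4}]'
python3 - <<'E'
from h import *
c=get_calibration('top');R=cv2.Rodrigues(np.array(c['rvec']))[0];t=np.array(c['tvec']).ravel();f=240/np.tan(np.radians(c['fov_y'])/2);o=-R.T@t
def W(a,b,z):
    u=182+(a+.5)/6-.5;v=225+(b+.5)/6-.5
    d=R.T@np.array([(u-c['cx'])/f,(v-c['cy'])/f,1]);return o+(z-o[2])/d[2]*d
a,b=W(268,45,.006),W(228,500,.006);l,r=W(59,260,.006),W(248,272,.006)
print(a,b,np.linalg.norm(a-b),np.degrees(np.arctan2(a[1]-b[1],a[0]-b[0])),(l+r)/2,np.linalg.norm(l-r))
l1,l2=W(70,170,.006),W(48,350,.006);print(np.degrees(np.arctan2(l1[1]-l2[1],l1[0]-l2[0])))
E
```

```text
t: 22.6
tool_pos: [0.5153, -0.3036, 0.0425]
tool_rot: [[0.846, -0.533, -0.001], [-0.533, -0.846, 0.001], [-0.002, 0.0, -1.0]]
ft_force: [0.3, 0.2, 0.5]
opening: 0.0599
finger_force: 0.0
[ 0.5146 -0.151   0.006 ] [ 0.3522 -0.1402  0.006 ] 0.16276320909672704 -3.7919533704544524 [ 0.4351 -0.1117  0.006 ] 0.067857546488228
-5.379517612616908
```

```bash
python3 -m creep '[{"dp":[0,0,0],"yaw":0,"grip":1},{"dp":[0,0,0],"yaw":0,"grip":1},{"dp":[0,0,0],"yaw":0,"grip":1},{"dp":[0,0,0],"yaw":0,"grip":1},{"dp":[-10,0,-1],"yaw":0,"grip":1},{"dp":[-25,0,-2],"yaw":0,"grip":1},{"dp":[-40,0,-2],"yaw":0,"grip":1}]' 70
python3 - <<'E'
from h import *
im=pic('scene','scene6.png')
cv2.imwrite('pics/c6.png',cv2.resize(im[60:320,200:460,::-1],(600,600)))
r=pinpoint('handle_mid','scene');print([(rel(q['xyz']),q['p']) for q in r])
E
```

```text
t: 23.3
tool_pos: [0.4815, -0.2824, 0.0447]
tool_rot: [[0.846, -0.533, -0.0], [-0.533, -0.846, 0.0], [-0.0, -0.0, -1.0]]
ft_force: [-0.2, 0.0, -1.0]
opening: 0.0293
finger_force: 68.9
[(array([64.9138, -0.7437,  0.3412]), 0.63)]
```

View pics/c6.png

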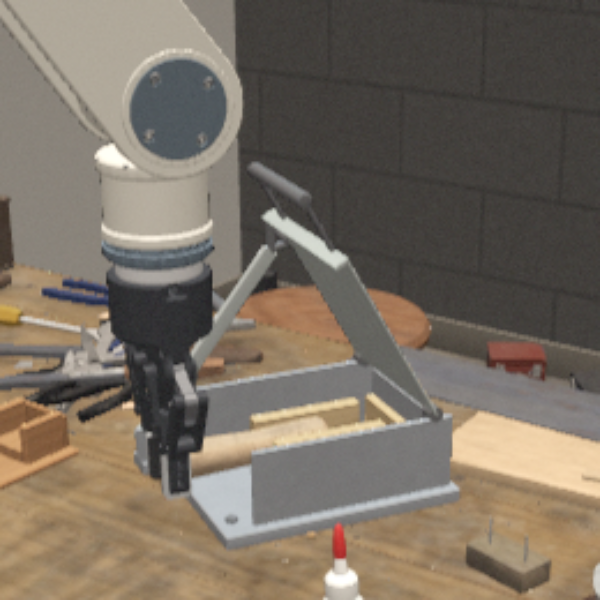

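The handle is gripped and half out, and the guard rests in the fork at crop (278,245). I'll keep pulling, then lay it down.

```bash
python3 -m creep '[{"dp":[-30,0,-4],"yaw":0,"grip":1},{"dp":[-65,0,-6],"yaw":0,"grip":1},{"dp":[-100,0,-6],"yaw":0,"grip":1},{"dp":[-135,0,-6],"yaw":0,"grip":1},{"dp":[-165,15,-6],"yaw":0,"grip":1},{"dp":[-168,30,-6],"yaw":0,"grip":1},{"dp":[-168,30,0],"yaw":0,"grip":1},{"dp":[-168,30,10],"yaw":0,"grip":1},{"dp":[-168,30,18],"yaw":0,"grip":1},{"dp":[-168,30,20],"yaw":0,"grip":1},{"dp":[-168,30,20],"yaw":0,"grip":1}]'
python3 -m creep '[{"dp":[0,0,0],"yaw":0,"grip":0.1},{"dp":[0,0,0],"yaw":0,"grip":-0.4},{"dp":[0,0,0],"yaw":0,"grip":-0.4},{"dp":[0,0,0],"yaw":0,"grip":-0.4},{"dp":[0,0,-30],"yaw":0,"grip":-0.4},{"dp":[0,0,-70],"yaw":0,"grip":-0.4},{"dp":[0,0,-100],"yaw":0,"grip":-0.4},{"dp":[0,0,-120],"yaw":0,"grip":-0.4},{"dp":[0,0,-120],"yaw":0,"grip":-0.4}]'
python3 - <<'E'
from h import *
im=pic('scene','scene7.png')
for c in('scene','top'):
    if c=='top':get_image(c)
    for n in('handle_mid','guard_bar'):
        r=pinpoint(n,c);print(c,n,[(q['xyz'],rel(q['xyz']),q['p']) for q in r[:2]])
m=masks_of('turned_handle','scene')
c=get_calibration('scene');R=cv2.Rodrigues(np.array(c['rvec']))[0];t=np.array(c['tvec']).ravel();f=240/np.tan(np.radians(c['fov_y'])/2);o=-R.T@t
for q in m[:2]:
    v,u=np.nonzero(q['mask']);D=np.c_[(u-c['cx'])/f,(v-c['cy'])/f,np.ones(len(u))]@R
    P=(o+(0.018-o[2])/D[:,2:]*D)[:,:2].astype(np.float32)
    cc,wh,_=cv2.minAreaRect(P);e=np.linalg.svd(P-P.mean(0),full_matrices=False)[2][0];print(q['p'],cc,wh,np.degrees(np.arctan2(e[1],e[0])))
E
```

```text
t: 24.5
tool_pos: [0.3245, -0.2185, 0.0241]
tool_rot: [[0.847, -0.532, -0.001], [-0.532, -0.847, 0.001], [-0.001, -0.0, -1.0]]
ft_force: [0.2, -0.3, -0.7]
opening: 0.0291
finger_force: 69.0
t: 25.4
tool_pos: [0.3257, -0.2199, 0.1472]
tool_rot: [[0.846, -0.533, 0.005], [-0.533, -0.846, -0.003], [0.006, 0.0, -1.0]]
ft_force: [0.1, -0.2, -0.1]
opening: 0.0597
finger_force: 0.0
scene handle_mid [([0.3782, -0.2533, 0.019], array([ 63.6605,   0.4272, 126.034 ]), 0.66)]
scene guard_bar [([0.561, -0.328, 0.2462], array([ 258.7778,  -33.7314, -102.0069]), 0.65), ([0.373, -0.5171, 0.0039], array([200.555 , 226.4652, 140.315 ]), 0.27)]
top handle_mid [([0.3801, -0.2509, 0.0099], array([ 65.3013,  -2.5365, 133.7768]), 0.6)]
top guard_bar [([0.5638, -0.3287, 0.2512], array([ 261.6441,  -34.5882, -108.0228]), 0.63)]
0.56 (0.3743782639503479, -0.2597152292728424) (0.060888539999723434, 0.13911806046962738) 150.51389
```

View pics/scene7.png

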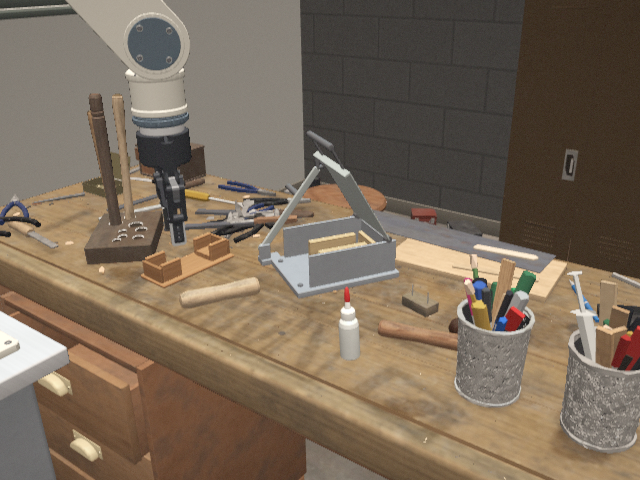

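The handle lies free on the bench at px (220,292) and the guard is propped. Next I'll grip it by the middle.

```bash
python3 -m creep '[{"dp":[40,0,10],"yaw":0,"grip":-0.4},{"dp":[64,-0.5,50],"yaw":0,"grip":-0.4},{"dp":[64,-0.5,95],"yaw":0,"grip":-0.4},{"dp":[64,-0.5,119],"yaw":0,"grip":-0.4},{"dp":[64,-0.5,119],"yaw":0,"grip":-0.4},{"dp":[64,-0.5,119],"yaw":0,"grip":1},{"dp":[64,-0.5,119],"yaw":0,"grip":1},{"dp":[64,-0.5,119],"yaw":0,"grip":1},{"dp":[64,-0.5,119],"yaw":0,"grip":1},{"dp":[64,-0.5,80],"yaw":0,"grip":1},{"dp":[64,-0.5,40],"yaw":0,"grip":1},{"dp":[64,-0.5,40],"yaw":0,"grip":1}]' 60
python3 - <<'E'
from h import *
im=get_image('scene')
r=pinpoint('handle_mid','scene');print([(rel(q['xyz']),q['p']) for q in r[:2]])
r=pinpoint('cradle_seat','scene');print([(q['xyz'],q['p']) for q in r[:2]])
print(rel([.4375,-.1113,.031]),get_state()['tool_pos'])
E
```

```text
t: 26.95
tool_pos: [0.3813, -0.2543, 0.1093]
tool_rot: [[0.846, -0.533, 0.007], [-0.533, -0.846, -0.005], [0.009, 0.0, -1.0]]
ft_force: [1.7, -1.2, -1.1]
opening: 0.0292
finger_force: 59.7
[(array([0.6869, 2.348 , 5.3627]), 0.89)]
[([0.4341, -0.1081, 0.0296], 0.72), ([0.4385, -0.1093, 0.0023], 0.67)]
[ -25.6656 -150.8213   74.1317] [ 0.3788 -0.2526  0.1052]
```

```bash
python3 -m creep '[{"dp":[-7,-40,0],"yaw":-1.4,"grip":1},{"dp":[-14,-80,0],"yaw":-2.8,"grip":1},{"dp":[-21,-120,0],"yaw":-4.2,"grip":1},{"dp":[-26,-150.5,0],"yaw":-4.6,"grip":1},{"dp":[-26,-150.5,10],"yaw":-4.6,"grip":1},{"dp":[-26,-150.5,22],"yaw":-4.6,"grip":1},{"dp":[-26,-150.5,22],"yaw":-4.6,"grip":1},{"dp":[-26,-150.5,22],"yaw":-4.6,"grip":1},{"dp":[-26,-150.5,22],"yaw":-4.6,"grip":1}]'
python3 - <<'E'
from h import *
im=pic('scene','scene8.png')
cv2.imwrite('pics/c8.png',cv2.resize(im[190:320,100:270,::-1],(784,600),interpolation=cv2.INTER_CUBIC))
r=pinpoint('handle_mid','scene');print([(q['xyz'],q['p']) for q in r[:2]])
r=pinpoint('cradle_seat','scene');print([(q['xyz'],q['p']) for q in r[:2]])
print(get_state()['tool_pos'],np.array(get_state()['tool_rot'])[:,0])
E
```

```text
t: 28.0
tool_pos: [0.4366, -0.1121, 0.0826]
tool_rot: [[0.997, -0.082, -0.001], [-0.082, -0.997, 0.0], [-0.001, -0.0, -1.0]]
ft_force: [0.1, -0.0, -0.4]
opening: 0.0289
finger_force: 59.7
[([0.4347, -0.1131, 0.0743], 0.63), ([0.6185, -0.2263, 0.125], 0.44)]
[([0.5606, -0.334, -0.0026], 0.74), ([0.4338, -0.11, 0.0284], 0.69)]
[ 0.437  -0.1119  0.0831] [ 0.9967 -0.0811  0.0005]
```

View pics/c8.png

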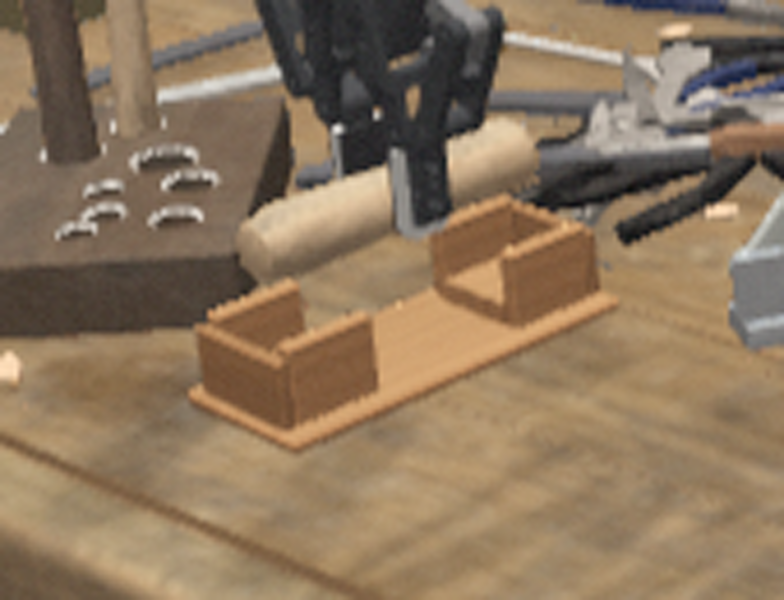

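```bash
python3 - <<'E'
from h import *
c=get_calibration('scene');R=cv2.Rodrigues(np.array(c['rvec']))[0];t=np.array(c['tvec']).ravel();f=240/np.tan(np.radians(c['fov_y'])/2);o=-R.T@t
def W(a,b,z):
    u=100+(a+.5)/4.612-.5;v=190+(b+.5)/4.615-.5
    d=R.T@np.array([(u-c['cx'])/f,(v-c['cy'])/f,1]);return o+(z-o[2])/d[2]*d
a,b,l=W(293,450,0),W(617,302,.003),W(188,397,.003)
print(a,b,l,np.linalg.norm(a-b),np.linalg.norm(a-l),'centre',(b+l)/2,np.degrees(np.arctan2(b[1]-a[1],b[0]-a[0])))
E
```

```text
[ 0.3546 -0.137   0.    ] [ 0.5163 -0.1528  0.003 ] [ 0.357  -0.0735  0.003 ] 0.1624166062221348 0.06365683828937968 centre [ 0.4366 -0.1131  0.003 ] -5.566307003416029
```

```bash
python3 -m creep '[{"dp":[0,0.3,12],"yaw":0.1,"grip":1},{"dp":[0,0.3,22],"yaw":0.1,"grip":1},{"dp":[0,0.3,30],"yaw":0.1,"grip":1},{"dp":[0,0.3,36],"yaw":0.1,"grip":1},{"dp":[0,0.3,40],"yaw":0.1,"grip":1},{"dp":[0,0.3,40],"yaw":0.1,"grip":1},{"dp":[0,0.3,40],"yaw":0.1,"grip":1}]'
```

```text
t: 28.85
tool_pos: [0.4369, -0.1115, 0.0427]
tool_rot: [[0.996, -0.09, -0.0], [-0.09, -0.996, 0.0], [-0.0, -0.0, -1.0]]
ft_force: [-1.4, 1.0, 2.1]
opening: 0.0291
finger_force: 60.5
```

Only light contact, so it's nearly seated. I'll release gently and withdraw.

```bash
python3 -m creep '[{"dp":[0,0,1],"yaw":0,"grip":0.2},{"dp":[0,0,0],"yaw":0,"grip":-0.3},{"dp":[0,0,0],"yaw":0,"grip":-0.3},{"dp":[0,0,0],"yaw":0,"grip":-0.3},{"dp":[0,0,-30],"yaw":0,"grip":-0.3},{"dp":[0,0,-70],"yaw":0,"grip":-0.3},{"dp":[0,0,-120],"yaw":0,"grip":-0.3},{"dp":[-40,0,-150],"yaw":0,"grip":-0.3},{"dp":[-40,0,-150],"yaw":0,"grip":-0.3},{"dp":[-40,0,-150],"yaw":0,"grip":-0.3}]'
python3 - <<'E'
from h import *
im=pic('scene','scene9.png')
cv2.imwrite('pics/c9.png',cv2.resize(im[110:320,110:400,::-1],(790,572),interpolation=cv2.INTER_CUBIC))
for n in('handle_mid','guard_bar','stay_peg'):
    r=pinpoint(n,'scene');print(n,[(q['xyz'],q['p']) for q in r[:2]])
E
```

```text
t: 29.85
tool_pos: [0.3971, -0.1081, 0.1938]
tool_rot: [[0.996, -0.091, 0.003], [-0.091, -0.996, -0.001], [0.003, 0.001, -1.0]]
ft_force: [-0.5, -0.3, -0.4]
opening: 0.0549
finger_force: 0.0
handle_mid [([0.5334, -0.2103, 0.0296], 0.7), ([0.4372, -0.1159, 0.0326], 0.65)]
guard_bar [([0.5618, -0.328, 0.2469], 0.63)]
stay_peg [([0.6193, -0.2228, 0.1217], 0.75)]
```

View pics/c9.png

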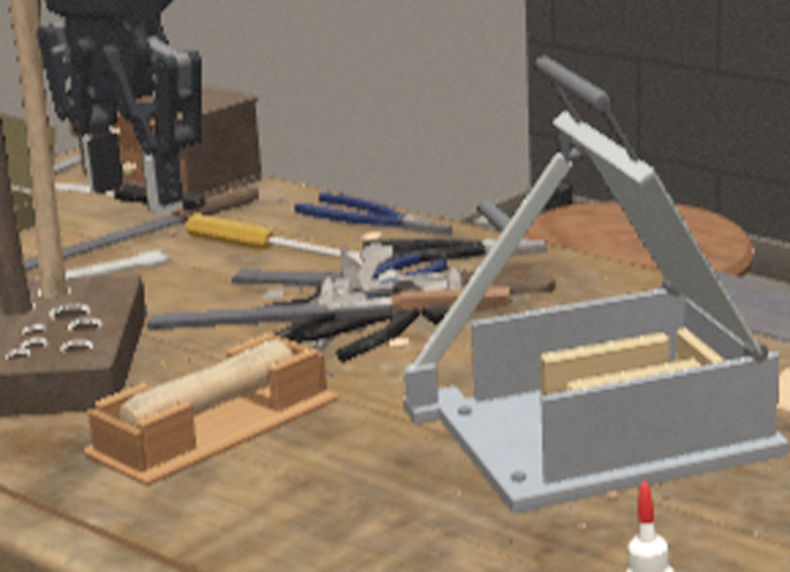

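The handle lies in both saddles (crop 210,380), the guard stands on its stay (570,150), and the gripper is clear of everything.

```bash
python3 -c "
from station import hand_in;print(hand_in())"
```

```text
the job is handed in; nothing more can be done
None
```

I handed the job in at about 30 s: in the last picture the handle lies in both cradle saddles and the guard stands on its raised stay. The glue bottle, spare handle and nail block were never touched; no verdict came back.

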